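# Gauge the dish holder, then hold the warming chamber open for it

### The job

Press the drop gauge's cap down until its foot rests on the dish holder standing under it and keep it there for about a second to take the height, then let the gauge spring back up. Then lift the warming chamber's lid by its handle bar, only as far as that holder needs so the warmth stays in, 30 degrees for the low holder (18 mm) or 50 degrees for the tall one (36 mm), and hold it still there by the bar: the lid falls shut by itself, so the job finishes with you still holding it. Leave both holders and everything else on the bench where they are.

Things in the scene. Friction and masses are not known exactly. Their poses are not given: they have to be found in the camera images.
- gauge: Drop gauge, fixed to the bench: grey plate 160 mm (its x) by 190 mm (its y), 12 mm thick; origin at the centre of the plate's underside, on the bench. A 22 mm steel column at (-55, -45) mm of this frame carries an aluminium arm, 30 mm wide, whose top is 147 mm above the bench; the arm reaches to x = +22 mm and the upright sprung spindle hangs in it at (+15, -45) mm. Its yaw varies, and the gauge may stand on the left or the right of the bench.
- cap_top (a point): Centre of the flat top of the spindle's grey push cap (disc 32 mm across, 8 mm thick, on a 10 mm stem): 202 mm above the bench when up. It moves with the spindle; press it straight down with closed fingers.
- gauge_height (a joint): Gauge reading: height of the foot's underside above the plate's top, in m. 0.060 when up, where the spring returns it when released; it falls as the cap is pressed. Pressing takes about 1.5 N at the top, rising to 2.8 N at 0.018.
- foot_tip (a point): Centre of the underside of the gauge's steel foot, a disc 16 mm across and 6 mm thick at the lower end of the spindle.
- gauge_foot: The gauge's whole moving spindle with foot and cap; origin at the centre of the foot's underside.
- lid: The lid with its bar; origin at the middle of the hinge axis, x along the lid from the hinge to its free edge, z out of its top face.
- low_holder: Low dish holder, a loose aluminium block 62 mm (its x) by 42 mm (its y) and 18 mm high, standing on the gauge plate; origin at the centre of its underside. One of the two holders stands under the foot, the other waits about 90 mm beside it on the same plate.
- tall_holder: Tall dish holder, the same block but 36 mm high; origin at the centre of its underside.
- chamber: Warming chamber, fixed to the bench: white open-topped case 200 mm (its x) by 220 mm (its y), 90 mm high; origin at the centre of its underside. Its +x side is the mouth side with the control panel, away from the robot; the lid's hinge runs along the -x rim, nearest the robot. Its yaw varies, and it may stand on the left or the right of the bench.
- chamber_hinge (a point): Middle of the lid's hinge axis, at (-100, 0, 90.5) mm of the chamber's frame; the axis runs along the chamber's y. Fixed.
- lid_angle (a joint): Opening angle of the lid in rad: 0 shut (level), grows as its mouth-side edge rises, stop at 1.35. The lid is a frame with a clear pane, 200 by 220 mm and 10 mm thick, about 0.37 to 0.58 kg with its bar; weight and a light spring shut it from any angle when let go. Raising it takes about 3 to 5 N at the bar.
- lid_bar (a point): Middle of the lid's handle bar, a round steel bar 12 mm thick and 120 mm long along the lid's y, carried 45 mm clear above the lid's top face on two 10 mm posts at y = +-52 mm. The point lies on the bar's axis and turns with the lid: in the plane across the hinge it lies 165 mm from the hinge axis along the lid and 55 mm square to the lid.
- jar: Bystander: white-capped jar 44 mm across and 60 mm high; origin at the centre of its underside.
- dish_stack: Bystander: stack of clear dishes 54 mm across and 40 mm high; origin at the centre of its underside.
- tip_box: Bystander: closed box of pipette tips, 120 by 85 mm and 57 mm high; origin at the centre of its underside.
Not all that is in view belongs to the job. What is shaped like the low_holder but blue, red or yellow is not meant.

How it is judged:
On the way:
1. the gauge's foot is pressed down onto the holder under it and stays there, the gauge reading that holder's height (((contact force between gauge_foot and low_holder above 0.5 N and value of joint gauge_height between 0.0155 and 0.0205 m and horizontal distance between low_holder and foot_tip below 0.03 m) or (contact force between gauge_foot and tall_holder above 0.5 N and value of joint gauge_height between 0.0335 and 0.0385 m and horizontal distance between tall_holder and foot_tip below 0.03 m))), for 0.5 s.
At the end, for the whole second after the job is handed in: The lid is still (under 0.05 rad/s) at 30 degrees if the low holder is under the foot, 50 if the tall one is, within 0.105 rad (6 degrees); fingers on it (over 0.5 N), grasp point within 60 mm of mid-bar; gauge up (reads over 0.055); holders and bystanders within 25 mm of their starts (((horizontal distance between low_holder and foot_tip below 0.03 m and value of joint lid_angle between 0.4186 and 0.6286 rad) or (horizontal distance between tall_holder and foot_tip below 0.03 m and value of joint lid_angle between 0.7677 and 0.9777 rad)) and velocity of joint lid_angle between -0.05 and 0.05 rad/s and contact force between lid and the fingers above 0.5 N and distance between the grasp point and lid_bar below 0.06 m and value of joint gauge_height above 0.055 m and distance of each of low_holder, tall_holder, jar, dish_stack, tip_box from where it was at the start of the episode below 0.025 m); the arm keeps its last pose, push and grip.
It fails at once if a holder or a bystander is moved by more than 25 mm (distance of any of low_holder, tall_holder, jar, dish_stack, tip_box from where it was at the start of the episode above 0.025 m).
It also fails if it takes over 51 s, if anything falls off the work surface, if the arm or the gripper's body presses on something with over 40 N, if the wrist force passes 120 N, or if a joint passes its speed limit or range.

### The arm

A 6-joint arm with a two-finger parallel gripper is mounted at the origin on the work surface. World frame = base frame: x ahead of the robot, y to its left, z up, the work surface at z = 0. Lengths are in m, angles in rad, forces in N, time in s.
With the tool pointing down it reaches from about 0.25 to 0.8 m from the base axis. Payload 8.5 kg.
Tool frame: the origin (TCP) lies at the very end of the fingers, on their centre line; the grasp point (between the pads) lies behind it (env.hold_point_z is the y of the grasp point in the tool frame, in m); y points along the fingers, x is the direction in which the jaws open and shut, and the axes are right-handed (so a half turn about y gives the same grasp; the last joint's range is limited). The gripper opens to 85 mm and grips with 20 to 120 N. Pads are 22 mm wide; open, the fingers measure 114 mm over their backs; the gripper's body (76 mm by 85 mm) begins 54 mm behind the grasp point. The pads swing forward as they close: fully open they stand 13 mm farther back than shut.
Start: joints at [1.211, 0.238, -0.013, 1.319, 0, 1.571], TCP at [0.185, 0.491, 0.231] pointing down, gripper open.
Joint ranges: [-2.66, 2.66], [-1.03, 1.9], [-1.14, 1.46], [-1.82, 2.27], [-1.45, 1.34], [-3.14, 3.14]. Speed limits (rad/s): [2.22, 2.22, 2.79, 3.14, 3.14, 3.14].

### API

Orientations are given as a unit quaternion [w, x, y, z].
In Python, from bench import env gives the robot as it stands.
- The arm moves only by the tool step_arm, never from a script. Its argument "steps" is a list of rows, each a list of 4 numbers: the shift along the world's x, y, z in m, then the turn about the world's z in degrees. In form: [[x, y, z, roll], ...]. A call has exactly 8 rows; each row is the pose to reach, as a shift and turn from the pose commanded when the call began; what a row does not reach only later rows make up. A row lasts 1/10 s, in which the tool goes at most 50 mm and 8.59 degrees, less where a joint would pass 70% of its speed; a pose out of reach is approached as far as the arm can. A call with a gripper value outside its range is refused whole. "hand" is the opening in per cent of the stroke, from 0 (shut) to 100 (fully open), set as the call begins (left out, the last holds). The fingers move at their own pace and stop on an object; "newtons" is the grip in N (left out, the last holds). Time passes only in rows, so rows that repeat a pose let the fingers close, or fill a call up. It gives the time, the measured TCP pose, the force and the opening at its end, in the units of the state.
- env.state(): the state, without advancing time (a new reading comes with each control period).
- env.capture(name): name is "scene" or "side" or "wrist"; returns (picture, depth): 420x560x3 uint8, red, green, blue; 420x560 float32, m along the optical axis (not along the pixel's ray), 0 where there is no reading.
- env.calibration(name): a dict with "fovy" (degrees; the focal length in pixels is half the picture's height over the tangent of half this angle, whatever the lens; pixels are square), "cx", "cy" (the principal point, pixels), "R" (3x3) and "t" (3): a world point X has camera coordinates R X + t. Camera axes: x right, y down, z forward; pixel columns grow to the right and rows downward; lengths in m; the calibration is good to about 2 mm. A picture is of the moment at which its call begins: read the wrist's pose just before it. calibration takes no time and is no camera call; for the wrist camera it gives the pose at the moment of the call.
- env.finish_job(): hands the job in, once; it reports no verdict.
The state is a dict: "time": time; "qpos": joint angles; "qd": joint speeds; "joint_efforts": joint torques, N m; "ee_pos": TCP position; "tool_rot": TCP orientation; "contact_force": force on the tool from outside, world axes, zero at the start; "moment": the same for the moment, N m; "opening": finger opening in m.
Only numpy, scipy, OpenCV 4.12 (cv2) and the standard library are available. Lean on these libraries where they do the work, as an engineer would, in place of code of your own. Each camera call takes 0.05 s, during which the arm holds its last target.

## Working session

There is one attempt and no reset: what is moved stays moved. The work goes in short steps, Python scripts to look and compute and a tool call to move; the robot and the scene stay as the last step left them, time stands still between calls to the robot, and variables do not carry over. Pictures are saved under pics/ and viewed, and the job is handed in when it is done.

Besides the shell and the picture viewer there is one more tool, called after "Request:" in YAML: its name, and indented under it one key for each argument. step_arm: Moves the arm, as the interface text tells. Its arguments: {"type":"object","properties":{"steps":{"type":"array"},"hand":{"type":"number"},"newtons":{"type":"number"}},"required":["steps"]}

```bash
ls; mkdir -p pics; python3 - <<'E'
from bench import env
import cv2,numpy as np
print(env.state(), env.hold_point_z)
for n in ["scene","side","wrist"]:
    c=env.calibration(n);print(n,c)
    p,d=env.capture(n);cv2.imwrite(f"pics/{n}0.png",p[:,:,::-1]);np.savez(f"pics/{n}0.npz",p=p,d=d,**{k:np.array(v) for k,v in c.items()})
E
```

```text
pics
{'time': 0.0, 'qpos': array([ 1.21099001e+00,  2.38779834e-01, -1.42232104e-02,  1.31920058e+00,
       -4.53403960e-05,  1.57080936e+00]), 'qd': array([ 5.49631873e-04,  3.40447928e-04,  4.85803186e-05, -1.17504835e-03,
       -4.98638937e-04, -1.18257128e-05]), 'joint_efforts': array([-1.11932153e-03, -5.38772178e+01,  3.46436799e+01,  1.86308997e-02,
       -1.31090778e-05,  2.41751536e-06]), 'ee_pos': array([0.18472096, 0.49100229, 0.23069021]), 'tool_rot': array([-0.58110376,  0.58169651,  0.40205951, -0.40285946]), 'contact_force': array([-0.64889486,  1.11315875,  0.10591004]), 'moment': array([-0.04232033, -0.00971518, -0.03203265]), 'opening': 0.08529118933663643} -0.0187
scene {'fovy': 43.62220080425357, 'cx': 282.94471228930297, 'cy': 207.9173963536936, 'R': array([[ 0.14468664,  0.98945545, -0.00661002],
       [ 0.56966624, -0.08875987, -0.81706919],
       [-0.80904027,  0.11445349, -0.57650173]]), 't': array([-0.10709347, -0.20918381,  1.76991129])}
side {'fovy': 45.3123709255194, 'cx': 268.7734586064016, 'cy': 212.23634979787147, 'R': array([[ 0.78118627, -0.62427057, -0.00585353],
       [-0.42009401, -0.51870616, -0.74462403],
       [ 0.46181061,  0.58414911, -0.66745845]]), 't': array([-0.43828719,  0.35931455,  0.97487663])}
wrist {'fovy': 61.70977439448967, 'cx': 274.9923789918982, 'cy': 207.81501790476523, 'R': array([[ 3.51334163e-01,  9.36250127e-01, -7.92482754e-05],
       [ 8.93151681e-01, -3.35135793e-01,  2.99940121e-01],
       [ 2.80792417e-01, -1.05449992e-01, -9.53958027e-01]]), 't': array([-0.52529529, -0.03937711,  0.37936245])}
```

View pics/scene0.png

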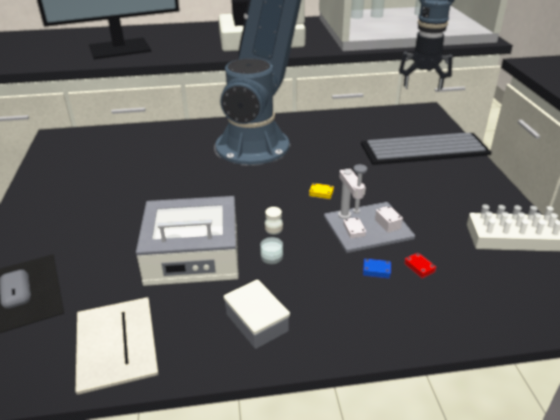

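View pics/side0.png

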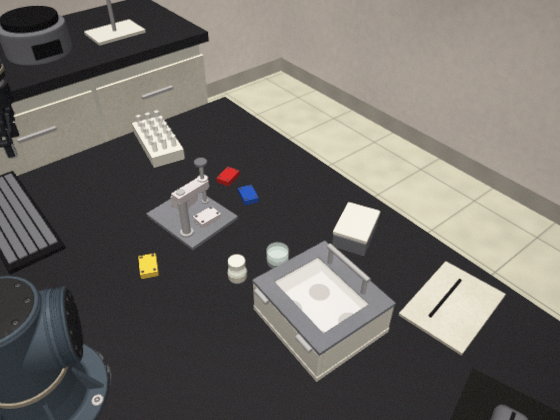

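View pics/wrist0.png

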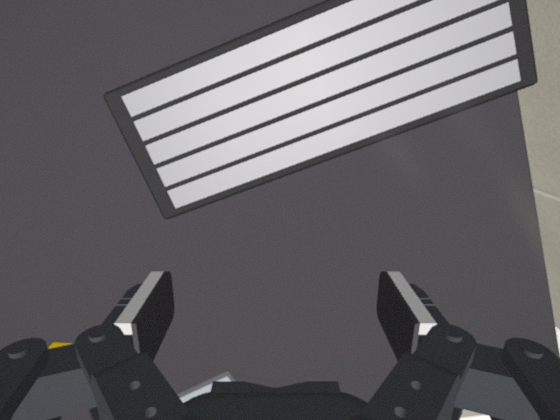

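The scene shows the gauge around (365,215) and the chamber around (190,240). The side view has the gauge cap at (200,162) and the bar from (330,250) to (367,280). I'll enlarge both views to see which holder is under the foot.

```bash
python3 - <<'E'
import cv2,numpy as np
a=cv2.imread("pics/scene0.png")[150:260,310:430];b=cv2.imread("pics/side0.png")[145:255,140:250]
a=cv2.resize(a,None,fx=5,fy=5,interpolation=cv2.INTER_CUBIC);b=cv2.resize(b,None,fx=5,fy=5,interpolation=cv2.INTER_CUBIC)
cv2.imwrite("pics/ga.png",a);cv2.imwrite("pics/gb.png",b)
c=cv2.imread("pics/scene0.png")[185:295,125:255];cv2.imwrite("pics/gc.png",cv2.resize(c,None,fx=5,fy=5,interpolation=cv2.INTER_CUBIC))
c=cv2.imread("pics/side0.png")[230:385,240:400];cv2.imwrite("pics/gd.png",cv2.resize(c,None,fx=3.5,fy=3.5,interpolation=cv2.INTER_CUBIC))
E
```

```text
(no output)
```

View pics/ga.png

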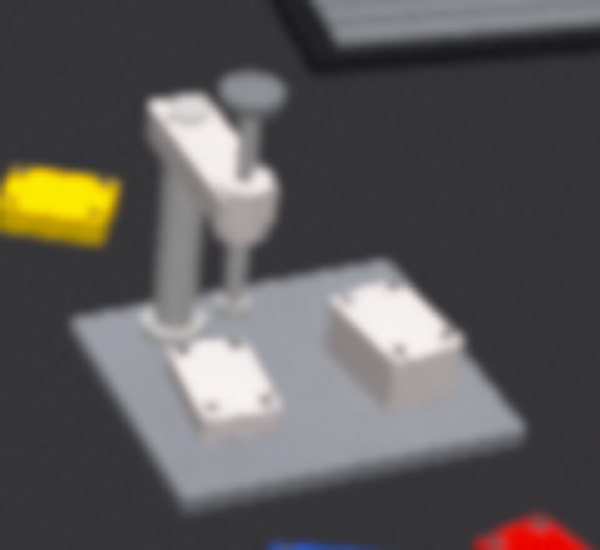

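View pics/gb.png

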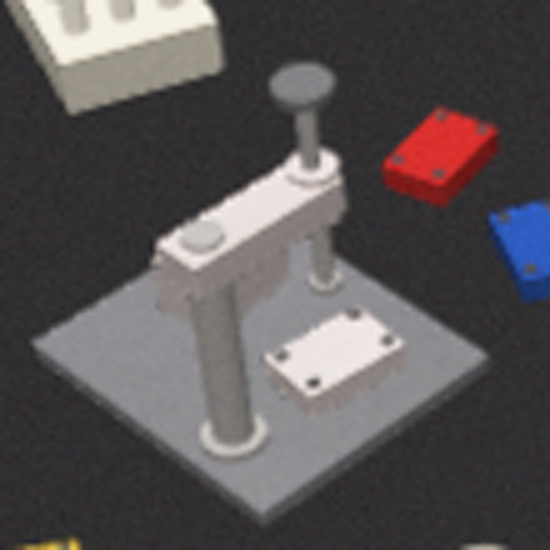

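View pics/gc.png

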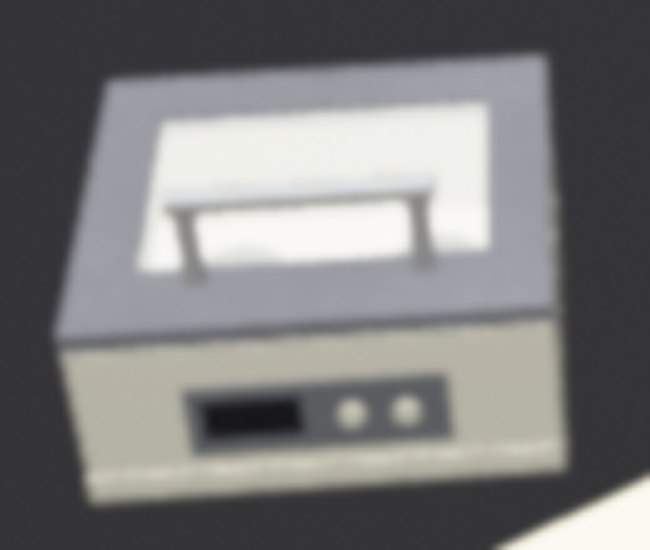

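View pics/gd.png

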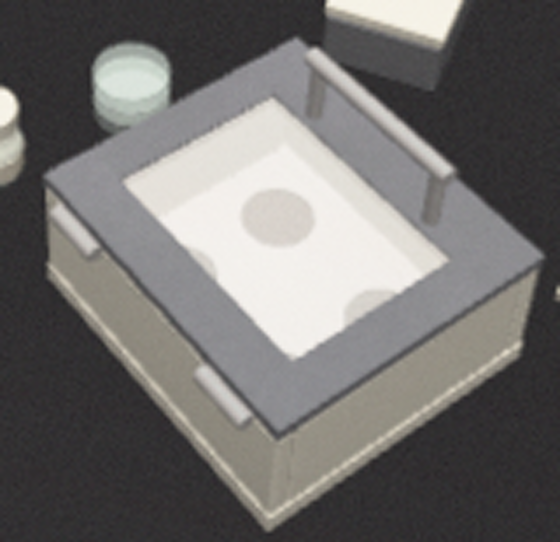

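The foot's vertical projection is about 60 mm below foot (357,210) in the scene, which lands on the thin block at (355,227). In the side view it also lands on the thin block, at (207,215). The candidates were the low white block at scene (355,227), the tall white block at (389,216), and the blue, red and yellow decoys, which stand off the plate. The low holder is under the foot, so the lid goes to 30°. Next I measure the positions.

```bash
cat > h.py <<'E'
import numpy as np
def cal(n):
    z=np.load(f"pics/{n}0.npz");return {k:z[k] for k in z.files}
C={n:cal(n) for n in("scene","side","wrist")}
def ray(n,u,v,c=None):
    c=c or C[n];f=210/np.tan(np.radians(float(c["fovy"]))/2)
    d=np.array([(u-c["cx"])/f,(v-c["cy"])/f,1.]);R=c["R"];return -R.T@c["t"],R.T@d
def onz(n,u,v,z,c=None):
    o,d=ray(n,u,v,c);return o+d*(z-o[2])/d[2]
def tri(a,b):
    A=[];y=[]
    for n,(u,v) in(("scene",a),("side",b)):
        o,d=ray(n,u,v);d/=np.linalg.norm(d);P=np.eye(3)-np.outer(d,d);A.append(P);y.append(P@o)
    return np.linalg.lstsq(np.vstack(A),np.hstack(y),rcond=None)[0]
E
python3 - <<'E'
from h import *
np.set_printoptions(precision=4,suppress=True)
g=lambda x,y:(310+x/5-.4,150+y/5-.4); s=lambda x,y:(140+x/5-.4,145+y/5-.4)
print("cap tri",tri(g(252,87),s(302,84)),onz("scene",*g(252,87),.202),onz("side",*s(302,84),.202))
print("foot tri",tri(g(236,303),s(323,283)))
print("low top sc",onz("scene",*g(222,377),.030),"side",onz("side",*s(334,351),.030))
print("tall top sc",onz("scene",*g(395,320),.048), "low@alt36", onz("scene",*g(222,377),.048))
# bar ends
cs=lambda x,y:(125+x/5-.4,185+y/5-.4); cd=lambda x,y:(240+x/3.5-.4,230+y/3.5-.4)
L=[cs(166,198),cs(434,185)]
R=[cd(449,172),cd(313,54)]
for a,b in zip(L,R): print("bar",tri(a,b),onz("scene",*a,.1455),onz("side",*b,.1455))
# lid corners at z=.1005
for nm,p in dict(fl=(58,340),fr=(553,312),bl=(108,80),br=(547,55)).items(): print(nm,onz("scene",*cs(*p),.1005))
for nm,p in dict(f_ny=(543,256),f_py=(297,40),b_ny=(278,435),b_py=(45,178)).items(): print(nm,onz("side",*cd(*p),.1005))
from scipy.spatial.transform import Rotation as Ro
q=[-0.58110376,  0.58169651,  0.40205951, -0.40285946]
print(Ro.from_quat([*q[1:],q[0]]).as_matrix())
for n in("scene","side"):
    d=C[n]["d"];print(n,(d>0).mean())
E
```

```text
cap tri [0.5231 0.2177 0.2025] [0.519  0.2205 0.202 ] [0.5228 0.2144 0.202 ]
foot tri [0.5225 0.2197 0.0753]
low top sc [0.5216 0.2177 0.03  ] side [0.5224 0.2136 0.03  ]
tall top sc [0.5106 0.3116 0.048 ] low@alt36 [0.5446 0.2104 0.048 ]
bar [ 0.6036 -0.2618  0.1479] [ 0.5991 -0.2608  0.1455] [ 0.6056 -0.2625  0.1455]
bar [ 0.6101 -0.1437  0.1461] [ 0.6077 -0.142   0.1455] [ 0.6105 -0.1456  0.1455]
fl [ 0.6363 -0.3124  0.1005]
fr [ 0.6503 -0.0942  0.1005]
bl [ 0.4315 -0.304   0.1005]
br [ 0.4431 -0.0826  0.1005]
f_ny [ 0.6339 -0.3171  0.1005]
f_py [ 0.6444 -0.1     0.1005]
b_ny [ 0.4347 -0.3077  0.1005]
b_py [ 0.4458 -0.09    0.1005]
[[ 0.3521 -0.0005 -0.936 ]
 [ 0.936  -0.0013  0.3521]
 [-0.0014 -1.     -0.    ]]
scene 0.9960671768707483
side 0.9961181972789116
```

Measured results:
- Cap at about (0.5225, 0.2175).
- Mid-bar at about (0.606, -0.203).
- Chamber yaw about -3°.

Next I move above the cap with the fingers shut.

Request:
step_arm:
  steps:
    - [0.03,-0.024,0.02,-5]
    - [0.06,-0.048,0.03,-10]
    - [0.09,-0.072,0.03,-15]
    - [0.12,-0.096,0.03,-20]
    - [0.15,-0.12,0.03,-25]
    - [0.18,-0.145,0.03,-30]
    - [0.21,-0.17,0.03,-35]
    - [0.24,-0.195,0.03,-38]
  hand: 0
  newtons: 30

```text
time: 0.95
ee_pos: [0.4258, 0.2951, 0.2611]
tool_rot: [-0.681, 0.681, 0.19, -0.19]
contact_force: [0.6, 0.5, 0.5]
opening: -0.0002
```

Request:
step_arm:
  steps:
    - [0.02,-0.016,0,-2]
    - [0.04,-0.032,0,-4]
    - [0.06,-0.048,0,-6]
    - [0.08,-0.064,0,-7]
    - [0.098,-0.0785,0,-7]
    - [0.098,-0.0785,0,-7]
    - [0.098,-0.0785,0,-7]
    - [0.098,-0.0785,0,-7]

```text
time: 1.75
ee_pos: [0.5222, 0.2182, 0.2611]
tool_rot: [0.691, -0.691, -0.149, 0.15]
contact_force: [-0.2, -0.0, -0.1]
opening: -0.0003
```

```bash
python3 - <<'E'
from bench import env
import cv2,numpy as np
s=env.state();print(s["time"],s["ee_pos"],s["contact_force"],s["opening"])
out=[]
for n,(r,c) in dict(scene=(90,290),side=(80,120)).items():
    p,d=env.capture(n);out.append(cv2.resize(p[r:r+150,c:c+140,::-1],None,fx=2.8,fy=3*2.8/3))
cv2.imwrite("pics/1.png",np.hstack(out))
E
```

```text
1.75 [0.52218272 0.21820345 0.26112778] [-0.18926107 -0.00559898 -0.0684921 ] -0.0003499452669078968
```

View pics/1.png

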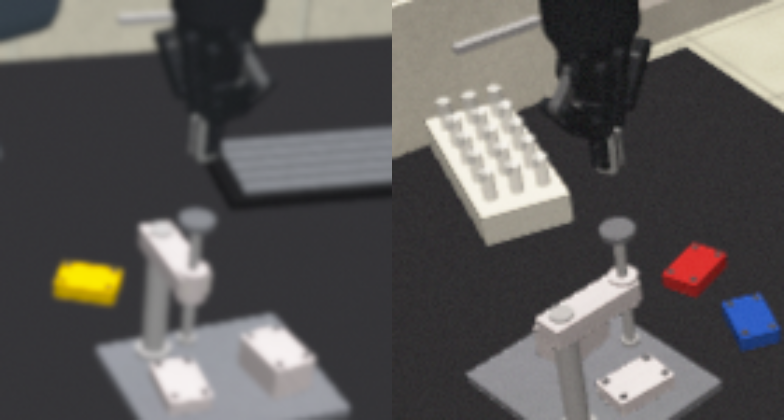

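The fingertips sit over the cap in both views: scene crop (205,160) above the cap at (197,220), side crop (610,165) above the cap at (617,230). Descending now.

Request:
step_arm:
  steps:
    - [0,0,-0.015,0]
    - [0,0,-0.03,0]
    - [0,0,-0.045,0]
    - [0,0,-0.055,0]
    - [0,0,-0.06,0]
    - [0,0,-0.065,0]
    - [0,0,-0.07,0]
    - [0,0,-0.075,0]

```text
time: 2.65
ee_pos: [0.523, 0.2181, 0.1864]
tool_rot: [0.691, -0.691, -0.15, 0.149]
contact_force: [-1.1, 1.0, 2.4]
opening: -0.0003
```

Request:
step_arm:
  steps:
    - [0,0,-0.005,0]
    - [0,0,-0.01,0]
    - [0,0,-0.014,0]
    - [0,0,-0.018,0]
    - [0,0,-0.021,0]
    - [0,0,-0.023,0]
    - [0,0,-0.024,0]
    - [0,0,-0.024,0]

```text
time: 3.45
ee_pos: [0.523, 0.2179, 0.1623]
tool_rot: [-0.691, 0.691, 0.149, -0.149]
contact_force: [-0.4, 1.7, 3.3]
opening: 0.0001
```

Force matches the spring so far. Going on gently to contact.

Request:
step_arm:
  steps:
    - [0,0,-0.001,0]
    - [0,0,-0.0015,0]
    - [0,0,-0.002,0]
    - [0,0,-0.0025,0]
    - [0,0,-0.003,0]
    - [0,0,-0.003,0]
    - [0,0,-0.003,0]
    - [0,0,-0.003,0]

```text
time: 4.25
ee_pos: [0.523, 0.2179, 0.16]
tool_rot: [0.691, -0.691, -0.15, 0.149]
contact_force: [-1.7, 1.3, 9.6]
opening: 0.0002
```

```bash
python3 - <<'E'
from bench import env
import cv2,numpy as np
s=env.state();print(s["time"],s["ee_pos"],s["contact_force"],s["opening"])
out=[]
for n,(r,c) in dict(scene=(120,290),side=(110,120)).items():
    p,d=env.capture(n);out.append(cv2.resize(p[r:r+150,c:c+140,::-1],None,fx=2.8,fy=2.8,interpolation=2))
cv2.imwrite("pics/2.png",np.hstack(out))
E
```

```text
4.25 [0.52299812 0.21788785 0.16004776] [-1.6524368   1.27229837  9.57160961] 0.00021042103998524
```

View pics/2.png

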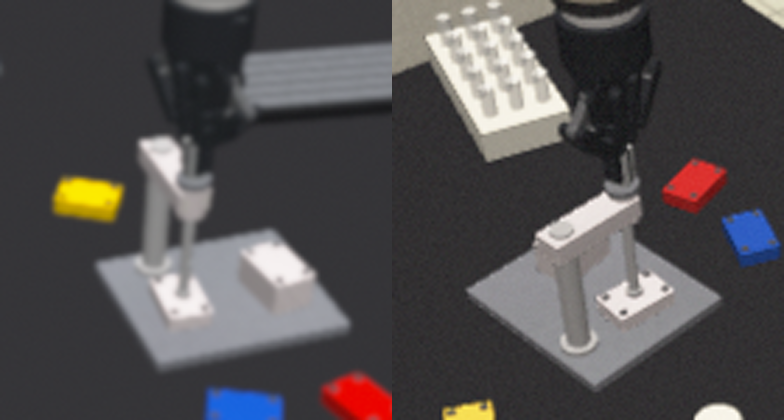

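The foot, at crop (183,292) in scene and (635,290) in side, rests on the low holder. The force jumped to 9.6 N at z = 0.160, which is a reading of about 18 mm. I'll hold here for over a second, then rise.

Request:
step_arm:
  steps:
    - [0,0,0,0]
    - [0,0,0,0]
    - [0,0,0,0]
    - [0,0,0,0]
    - [0,0,0,0]
    - [0,0,0,0]
    - [0,0,0,0]
    - [0,0,0,0]

```text
time: 5.15
ee_pos: [0.523, 0.2179, 0.1601]
tool_rot: [0.691, -0.691, -0.15, 0.149]
contact_force: [-1.4, 1.2, 9.5]
opening: 0.0004
```

Request:
step_arm:
  steps:
    - [0,0,0,0]
    - [0,0,0,0]
    - [0,0,0.006,0]
    - [0,0,0.014,0]
    - [0,0,0.024,0]
    - [0,0,0.036,0]
    - [0,0,0.055,0]
    - [0,0,0.075,0]

```text
time: 5.95
ee_pos: [0.5224, 0.2175, 0.2352]
tool_rot: [-0.691, 0.691, 0.149, -0.15]
contact_force: [-1.0, 0.3, 0.4]
opening: 0.0004
```

Request:
step_arm:
  steps:
    - [0,0,0.04,0]
    - [0,0,0.06,0]
    - [0,0,0.06,0]
    - [0,0,0.06,0]
    - [0,0,0.06,0]
    - [0,0,0.06,0]
    - [0,0,0.06,0]
    - [0,0,0.06,0]

```text
time: 6.75
ee_pos: [0.5227, 0.2177, 0.2938]
tool_rot: [-0.691, 0.691, 0.149, -0.15]
contact_force: [0.4, 0.1, -1.5]
opening: -0.0002
```

```bash
python3 - <<'E'
from bench import env
import cv2,numpy as np
s=env.state();print(s["time"],s["ee_pos"],s["contact_force"],s["opening"])
out=[]
for n,(r,c) in dict(scene=(120,290),side=(110,120)).items():
    p,d=env.capture(n);out.append(cv2.resize(p[r:r+150,c:c+140,::-1],None,fx=2.8,fy=2.8,interpolation=2))
cv2.imwrite("pics/3.png",np.hstack(out))
E
```

```text
6.75 [0.52266327 0.21773818 0.29379148] [ 0.36518982  0.11715993 -1.50905842] -0.00022484404574010623
```

View pics/3.png

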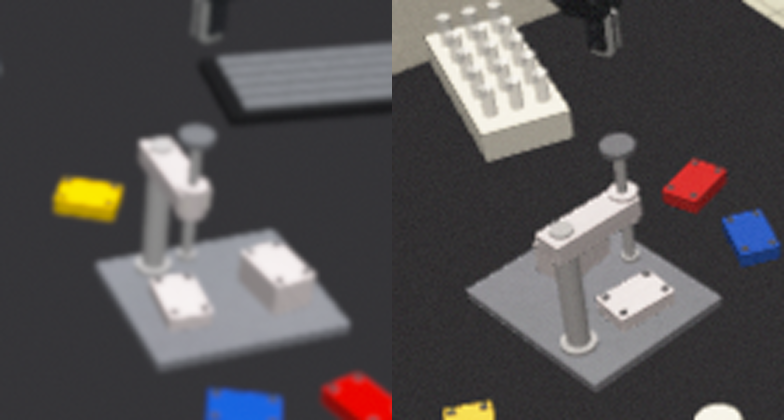

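The cap is back up at crop (197,135) in scene and (617,147) in side, and the holders haven't moved. Going to the bar with the gripper opening.

Request:
step_arm:
  steps:
    - [0.008,-0.04,0,-3]
    - [0.016,-0.08,0,-7]
    - [0.024,-0.12,0,-11]
    - [0.032,-0.16,0,-15]
    - [0.04,-0.2,0,-19]
    - [0.048,-0.24,0,-23]
    - [0.056,-0.28,0,-27]
    - [0.064,-0.32,0,-27.5]
  hand: 100

```text
time: 7.65
ee_pos: [0.5869, -0.1038, 0.2943]
tool_rot: [0.707, -0.707, 0.02, -0.02]
contact_force: [0.2, 1.1, -0.3]
opening: 0.0853
```

Request:
step_arm:
  steps:
    - [0.008,-0.04,0,0]
    - [0.014,-0.07,0,0]
    - [0.019,-0.1,0,0]
    - [0.019,-0.1,-0.02,0]
    - [0.019,-0.1,-0.05,0]
    - [0.019,-0.1,-0.07,0]
    - [0.019,-0.1,-0.07,0]
    - [0.019,-0.1,-0.07,0]

```text
time: 8.45
ee_pos: [0.6058, -0.2021, 0.2247]
tool_rot: [0.707, -0.707, 0.019, -0.019]
contact_force: [0.2, -1.0, 0.5]
opening: 0.0855
```

```bash
python3 - <<'E'
from bench import env
import cv2,numpy as np
s=env.state();print(s["time"],s["ee_pos"],s["tool_rot"],s["contact_force"],s["opening"])
c=env.calibration("wrist");p,d=env.capture("wrist");cv2.imwrite("pics/4w.png",p[:,:,::-1])
np.savez("pics/w4.npz",p=p,d=d,**c)
p,d=env.capture("side");cv2.imwrite("pics/4s.png",cv2.resize(p[150:390,220:420,::-1],None,fx=2.4,fy=2.4))
E
```

```text
8.45 [ 0.60583021 -0.20212007  0.22472446] [ 0.70686099 -0.70683133  0.01930861 -0.01908375] [ 0.16609861 -0.99050191  0.54325554] 0.08549036869623129
```

View pics/4w.png

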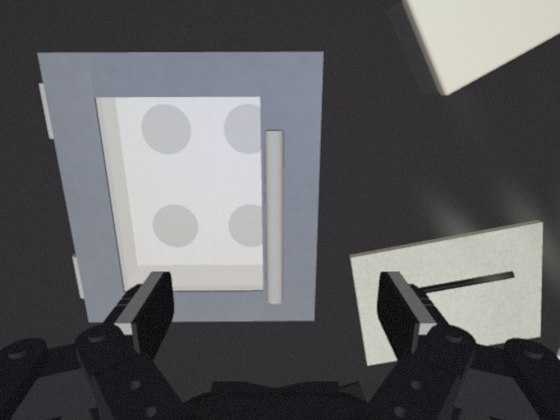

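View pics/4s.png

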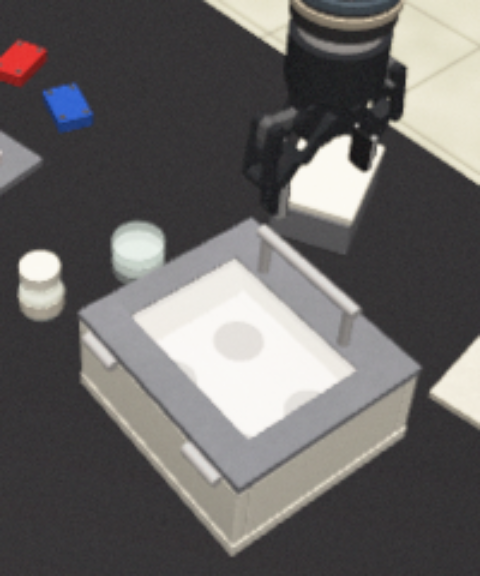

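In the wrist view the bar runs straight down column 275, rows 131 to 303, centred between the fingers. I'll confirm its position in world coordinates.

```bash
python3 - <<'E'
from h import *
z=np.load("pics/w4.npz");c={k:z[k] for k in z.files}
for p in((275,131),(275,303),(275,217)):print(onz("wrist",*p,.1515,c), z["d"][p[1]-(0 if p[1]==217 else 0),p[0]])
E
```

```text
[ 0.60925451 -0.14423344  0.1515    ] 0.213501
[ 0.60289925 -0.26287284  0.1515    ] 0.24947748
[ 0.60632282 -0.19896202  0.1515    ] 0.2288221
```

Request:
step_arm:
  steps:
    - [0,0,-0.02,0]
    - [0,-0.0005,-0.04,0]
    - [0,-0.001,-0.06,0]
    - [0,-0.001,-0.08,0]
    - [0,-0.001,-0.09,0]
    - [0,-0.001,-0.097,0]
    - [0,-0.001,-0.097,0]
    - [0,-0.001,-0.097,0]

```text
time: 9.35
ee_pos: [0.6064, -0.2033, 0.1283]
tool_rot: [-0.707, 0.707, -0.019, 0.02]
contact_force: [0.3, 0.1, 0.3]
opening: 0.0856
```

Request:
step_arm:
  steps:
    - [0,0,0,0]
    - [0,0,0,0]
    - [0,0,0,0]
    - [0,0,0,0]
    - [0,0,0,0]
    - [0,0,0,0]
    - [0,0,0,0]
    - [0,0,0,0]
  hand: 0
  newtons: 40

```text
time: 10.15
ee_pos: [0.6053, -0.2031, 0.1271]
tool_rot: [0.707, -0.707, 0.02, -0.019]
contact_force: [-4.0, 0.2, -0.0]
opening: 0.0101
```

Gripped. Raising along the arc to 15° and checking.

Request:
step_arm:
  steps:
    - [-0.0026,0.0001,0.0071,0]
    - [-0.0054,0.0003,0.0142,0]
    - [-0.0086,0.0005,0.0211,0]
    - [-0.0121,0.0007,0.0278,0]
    - [-0.0158,0.0009,0.0344,0]
    - [-0.0199,0.0011,0.0408,0]
    - [-0.0199,0.0011,0.0408,0]
    - [-0.0199,0.0011,0.0408,0]

```text
time: 10.95
ee_pos: [0.5864, -0.2022, 0.1686]
tool_rot: [-0.707, 0.707, -0.019, 0.02]
contact_force: [2.4, -1.4, -4.5]
opening: 0.0104
```

```bash
python3 - <<'E'
from bench import env
import cv2,numpy as np
s=env.state();print(s["time"],s["ee_pos"],s["contact_force"],s["moment"],s["opening"])
p,d=env.capture("side");cv2.imwrite("pics/5s.png",cv2.resize(p[150:390,220:420,::-1],None,fx=2.4,fy=2.4))
E
```

```text
10.95 [ 0.58640786 -0.20216463  0.16856824] [ 2.41355091 -1.4398945  -4.47406572] [-0.22052298 -0.6344889   0.04923399] 0.010378103255293206
```

View pics/5s.png

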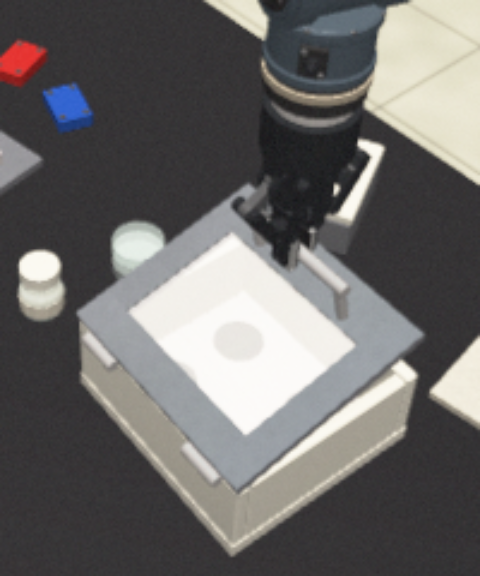

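The lid is opening and the bar is held. Continuing to 30°.

Request:
step_arm:
  steps:
    - [-0.0043,0.0002,0.0063,0]
    - [-0.0089,0.0005,0.0123,0]
    - [-0.0137,0.0007,0.0181,0]
    - [-0.0188,0.001,0.0238,0]
    - [-0.0241,0.0013,0.0292,0]
    - [-0.0297,0.0016,0.0343,0]
    - [-0.0297,0.0016,0.0343,0]
    - [-0.0297,0.0016,0.0343,0]

```text
time: 11.8
ee_pos: [0.5584, -0.2008, 0.2036]
tool_rot: [-0.707, 0.707, -0.017, 0.021]
contact_force: [6.8, -1.5, 1.0]
opening: 0.0104
```

Request:
step_arm:
  steps:
    - [0,0,0,0]
    - [0,0,0,0]
    - [0,0,0,0]
    - [0,0,0,0]
    - [0,0,0,0]
    - [0,0,0,0]
    - [0,0,0,0]
    - [0,0,0,0]

```text
time: 12.6
ee_pos: [0.5586, -0.2008, 0.2034]
tool_rot: [-0.707, 0.707, -0.017, 0.021]
contact_force: [7.4, -0.6, 1.0]
opening: 0.0106
```

```bash
python3 - <<'E'
from bench import env
import cv2,numpy as np
s=env.state();print(s["time"],s["ee_pos"],s["contact_force"],s["moment"],s["opening"])
p,d=env.capture("side");cv2.imwrite("pics/6s.png",cv2.resize(p[150:390,220:420,::-1],None,fx=2.4,fy=2.4,interpolation=2))
p,d=env.capture("scene");cv2.imwrite("pics/6c.png",p[:,:,::-1])
cv2.imwrite("pics/6z.png",cv2.resize(p[150:295,125:325,::-1],None,fx=4,fy=4,interpolation=2))
E
```

```text
12.6 [ 0.55860073 -0.20077012  0.20342713] [ 7.40367368 -0.57807136  1.01351892] [-0.16751102 -1.7927268  -0.02053861] 0.010573188322767517
```

View pics/6s.png

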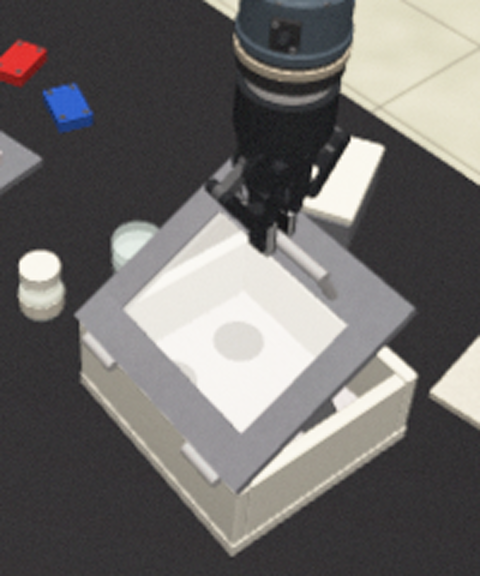

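View pics/6c.png

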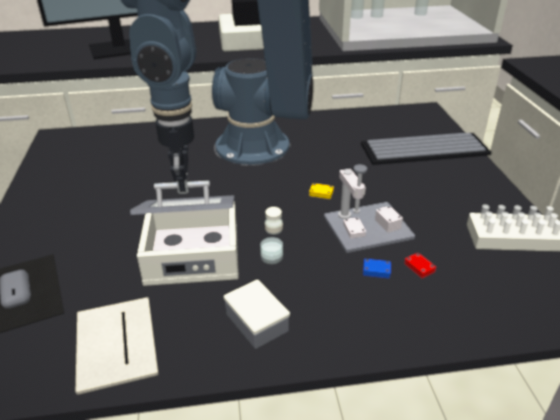

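View pics/6z.png

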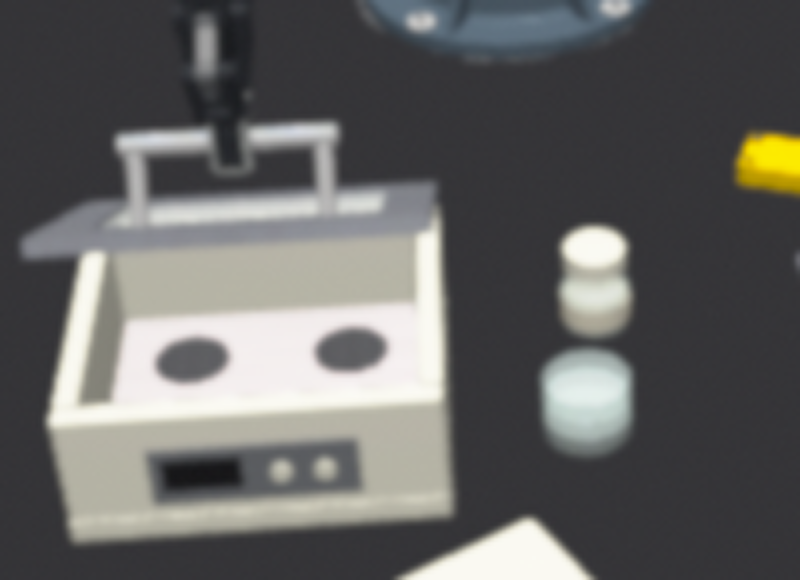

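The lid is open and the bar is held at crop (230,140) in the scene, with the jar and dishes undisturbed. Now I measure the angle.

```bash
python3 - <<'E'
from h import *
from bench import env
np.set_printoptions(precision=4,suppress=True)
zc=lambda x,y:(125+x/4-.4,150+y/4-.4); sc=lambda x,y:(220+x/2.4-.3,150+y/2.4-.3)
ex=np.array([.9985,-.054,0]);cen=np.array([.540,-.202,0]);h=cen-.1*ex;h[2]=.0905
def show(n,P,off):
    d=P-h;r=d@ex;print(n,P,"r,z",r,d[2],"angle",np.degrees(np.arctan2(d[2],r))-off)
show("bar -y",tri(zc(116,142),sc(333,285)),np.degrees(np.arctan2(55,165)))
show("corner -y",tri(zc(22,243),sc(415,309)),1.5)
s=env.state();P=s["ee_pos"]+[0,0,.0187];show("tcp",P,np.degrees(np.arctan2(55,165)))
print(s["qd"].round(4),s["time"])
E
```

```text
bar -y [ 0.556  -0.2664  0.2192] r,z 0.11939749061923992 0.12874317716283476 angle 28.72195447706492
corner -y [ 0.6066 -0.3139  0.1937] r,z 0.17251386270064922 0.10318524938399273 angle 29.384795526429933
tcp [ 0.5586 -0.2008  0.2221] r,z 0.11848278730275823 0.13161559404188128 angle 29.570924072067427
[0.0001 0.0004 0.0014 0.0003 0.0001 0.0003] 12.7
```

All three estimates are 29–30° and the arm is still, so I'm handing in.

```bash
python3 - <<'E'
from bench import env
print(env.finish_job())
E
```

```text
the job is handed in; nothing more can be done
None
```

I took the gauge reading and handed the job in with the lid held still by its bar at about 30°. The hand-in gives no verdict, so I can't confirm it was scored as a pass.

- **Gauge:** I pressed the cap until the foot stood on the low holder. The fingers stopped at z = 0.160 m, a reading of about 18 mm, with 9.6 N on the tool. I held that for over a second and then released it. Pictures taken afterwards show the cap back up and both holders where they were.
- **Lid:** The low holder was under the foot, so I gripped the bar at its middle with 40 N and raised the lid for the 30° target. Three checks on the angle gave 28.7° (bar end), 29.4° (lid corner) and 29.6° (tool position), all within the 6° allowed.
- **Bench:** In the last pictures the gauge was up and the jar, dish stack and tip box looked unmoved. I judged that by eye and did not measure their positions. The arm was at rest at 12.7 s.
- **Minor disagreement:** The two cameras placed the cap up to 6 mm apart, and I used a point between the two. With the lid raised there was about 7 N of sideways force on the tool, which I left because the lid was still.

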